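# Chase the thread of the lamp clip with a hand tap

## Robot

A 7-joint arm with a two-finger parallel gripper is mounted at the origin on the work surface. World frame = base frame: x ahead of the robot, y to its left, z up, the work surface at z = 0. Lengths are in mm, angles in rad, forces in N, time in s.
With the tool pointing down it reaches from about 425 to 1025 mm from the base axis. Payload 9.4 kg.
Tool frame: the origin (TCP) lies at the very end of the fingers, on their centre line; the grasp point (between the pads) lies 19 mm behind it; z points along the fingers, y is the line along which they close (so a half turn about z gives the same grasp; the last joint's range is limited). The gripper opens to 93 mm and grips with 3 to 60 N. Pads are 15 mm wide; open, the fingers measure 128 mm over their backs; the gripper's body (75 mm by 188 mm) begins 65 mm behind the grasp point.
Start: joints at [-1.32, 0.599, -0.003, 1.599, 0.002, 0.943, -0.08], TCP at [233.426, 686.394, 218.618] pointing down, gripper open.
Joint ranges: [-2.57, 2.57], [-0.35, 1.97], [-1.29, 1.29], [0.11, 2.56], [-1.05, 4.19], [0.11, 1.86], [-2.63, 2.63]. Speed limits (rad/s): [2.22, 2.22, 3.01, 3.01, 3.14, 3.14, 3.14].

## Interface

Orientations are given as a unit quaternion [x, y, z, w].
In Python, from station import arm gives the robot as it stands. The module is installed in compiled form; this text tells all that it offers.
- The arm moves only by the tool servo_tool, never from a script. Its argument "targets" is text: rows parted by semicolons, each of 5 numbers parted by spaces: the shift along the tool's x, y, z in cm, then the turn about the tool's z in degrees, then the closure, from -1 (fully open) to 1 (shut). A call has 1 to 12 rows; each row is the pose to reach, as a shift and turn from the pose commanded when the call began, along the tool's axes at that moment; what a row does not reach only later rows make up. A row lasts 1/12 s, in which the tool goes at most 41.7 mm and 7.16 degrees, less where a joint would pass 70% of its speed; a pose out of reach is approached as far as the arm can. A call with a gripper value outside its range is refused whole. The fingers move at their own pace and stop on an object; the grip force is fixed at half the most. Time passes only in rows, so rows that repeat a pose let the fingers close. It gives the time, the measured TCP pose, the force, the opening and the grip force at its end, in the units of the state.
- arm.sense(): the state, without advancing time (a new reading comes with each control period).
- arm.read_camera(name): name is "scene" or "side" or "wrist"; returns a dict with "frame" (420x560x3 uint8, red, green, blue), "intrinsics" (3x3 intrinsics, pixels), "extrinsics" (4x4, takes a point from world to camera coordinates). Camera axes: x right, y down, z forward; pixel columns grow to the right and rows downward; lengths in mm; the calibration is good to about 2 mm. A picture is of the moment at which its call begins. There is no depth.
- arm.finish_job(): hands the job in; it is judged then, once.
The state is a dict: "clock": time; "joint_positions": joint angles; "qd": joint speeds; "joint_torque": joint torques, N m; "tool_pos": TCP position; "tool_rot": TCP orientation; "contact_force": force on the tool from outside, world axes, zero at the start; "torque": the same for the moment, N m; "opening": finger opening in mm; "grip_force": force on a finger pad.
Only numpy, scipy, OpenCV 4.12 (cv2) and the standard library are available. Lean on these libraries where they do the work, as an engineer would, in place of code of your own. Each camera call takes 0.05 s, during which the arm holds its last target. There are 200 camera calls.

## Task

The round tin stands in the way of the tap's handle: slide it along the rail, upright and always close to the rail, until it stands against the stop block. Then run the tap down the lamp clip's boss: half a turn forward (clockwise from above), a quarter turn back, half a turn forward, a quarter back, and a last half turn forward, which brings its collar down on the boss. Let go, and leave everything else on the desk and the pegboard as it is.

Things in the scene. Friction and masses are not known exactly. Their poses are not given: they have to be found in the camera images.
- pegboard: white plastic pegboard, fixed flat on the desk, 245 x 460 mm, 8 mm thick. Origin: on the desk, mid-length. Its x axis points away from the robot, y to the left along the rail. Along its far edge runs a straight upright white rail, 40 mm high above the desk, 12 mm thick; the rail's near face is at x = +100 mm in this frame, parallel to y
- tin: round closed aluminium tin, 60 mm in diameter, 75 mm high, 0.17 to 0.35 kg, standing on the pegboard within 1 mm of the rail, behind the tap, where the swinging handle would strike it. Origin: centre of its underside. Against the rail its centre is at x = 70 mm in the pegboard frame
- stop: fixed aluminium block on the pegboard by the rail's left or right end: 60 mm across the rail's direction, 20 mm along it, 30 mm high. Origin: centre of its underside. A tin standing against it has its centre 40 mm from the stop's, along the rail, on the side of the tap
- boss_top (a point): middle of the top of the round steel boss (32 mm in diameter, 50 mm above the desk) of the lamp's spring clip, bolted to the pegboard. The tap's turning axis is the vertical through this point. Over the boss stand the tap's collar, chuck and cross bar (10 mm rod, top 77 mm above the desk): one arm plain, ending 35 mm from the axis, the other long, with the grip at its end
- tap_grip (a point): middle of the tap handle's upright grip, a black sleeve 16 mm in diameter, 38 mm long, spinning freely on its spindle, so the gripper holding it need not turn as it leads it round. 55 mm from the turning axis, 98 mm above the desk at first (it sinks 4 mm a turn), at first on the side away from the rail, within 40 degrees
- tap (a joint): turn of the tap in rad: 0 at the start, growing as it is turned forward (clockwise seen from above); half a turn is 3.14. At 6.28 its steel collar meets the boss and it stops hard: that is full depth. It turns stiffly (about 0.12 N m, some 2 to 4 N at the grip) and stays where it is left
- pen_cup: the green plastic pen cup, 66 mm wide at the rim, 80 mm high, pencil stubs to 101 mm above its underside; stands on the pegboard beside the rail, at the end where the stop is not. Leave it alone. Origin: centre of its underside
- thumbscrew: the lamp's steel thumbscrew, lying on the near left part of the pegboard, 64 mm long, 36 mm across its flat head, under 20 mm high. Leave it alone. Origin: on its underside
- staple_box: small cardboard box of staples, 45 x 65 x 22 mm, on the near right part of the pegboard. Leave it alone. Origin: centre of its underside
- stapler: steel desk stapler, about 150 x 36 x 65 mm, on the desk to the right. Leave it alone. Origin: centre of its underside
- mug: blue ceramic mug, 82 mm wide, 95 mm high, on the desk to the right. Leave it alone. Origin: centre of its underside
- dispenser: aluminium tape dispenser, 150 x 55 x 80 mm, on the desk to the left. Leave it alone. Origin: centre of its underside
- notebook: closed notebook, 150 x 105 x 14 mm, on the desk to the left. Leave it alone. Origin: centre of its underside

How it is judged (in metres and radians):
On the way, in this order (a step that is already met when the one before it is completed fails the run):
1. the tin stands upright at the stop, against the rail, before the tap is turned (horizontal distance between tin and stop below 0.048 m and x of tin in the frame of pegboard above 0.062 m and angle between tin's own z axis and vertical below 0.1 rad and value of joint tap below 0.4 rad), for 0.2 s.
2. the tap is half a turn forward of its start (within 0.45 rad) (value of joint tap between 2.692 and 3.592 rad), for 0.1 s.
3. a quarter turn back: the tap is a quarter turn from its start (within 0.45 rad) (value of joint tap between 1.121 and 2.021 rad), for 0.1 s.
4. half a turn forward: three quarters of a turn from its start (within 0.45 rad) (value of joint tap between 4.262 and 5.162 rad), for 0.1 s.
5. a quarter turn back: half a turn from its start (within 0.45 rad) (all of step 2), for 0.1 s.
At the end, for the whole second after the job is handed in: the tap is at full depth (within 0.2 rad of one whole turn) and still; the tin stands upright and still at the stop (gap up to 8 mm) and by the rail (gap up to 8 mm) (value of joint tap above 6.08 rad and velocity of joint tap between -0.1 and 0.1 rad/s and horizontal distance between tin and stop below 0.048 m and x of tin in the frame of pegboard above 0.062 m and angle between tin's own z axis and vertical below 0.1 rad and linear speed of tin below 0.02 m/s); the robot touches nothing.
It fails at once if the tin is tipped by more than 20 degrees (angle between tin's own z axis and vertical above 0.35 rad).
It fails at once if the tin is lifted off the pegboard by more than 15 mm (height (world z) of tin above 0.023 m).
It fails at once if the tin strays more than 20 mm from the rail (x of tin in the frame of pegboard below 0.05 m).
It fails at once if a bystander is moved by more than 30 mm (distance of any of pen_cup, thumbscrew, staple_box, stapler, mug, dispenser, notebook from where it was at the start of the episode above 0.03 m).
It also fails if it takes over 72 s, if anything falls off the work surface, if the arm or the gripper's body presses on something with over 40 N, if the wrist force passes 120 N, or if a joint passes its speed limit or range.

## Working session

There is one attempt and no reset: what is moved stays moved. The work goes in short steps, Python scripts to look and compute and a tool call to move; the robot and the scene stay as the last step left them, time stands still between calls to the robot, and variables do not carry over. Pictures are saved under pics/ and viewed, at most 11 in all, crops included, and the job is handed in when it is done.

Besides the shell and the picture viewer there is one more tool, called as name(argument=value, ...), one argument or row to a line, values as JSON. servo_tool: Moves the arm, as the interface text tells. Its arguments: {"type":"object","properties":{"targets":{"type":"string"}},"required":["targets"]}

```bash
mkdir -p pics; cat > h.py <<'E'
import numpy as np, cv2
from station import arm
from scipy.spatial.transform import Rotation as R
def cam(n,save=None):
    c=arm.read_camera(n); 
    if save: cv2.imwrite('pics/'+save,c['frame'][:,:,::-1])
    return c
def ray(c,px):
    K=np.array(c['intrinsics']);E=np.array(c['extrinsics']);Rm=E[:3,:3];t=E[:3,3]
    d=Rm.T@np.linalg.inv(K)@np.array([px[0],px[1],1.]);o=-Rm.T@t
    return o,d/np.linalg.norm(d)
def onz(c,px,z):
    o,d=ray(c,px);return o+d*(z-o[2])/d[2]
def two(c1,p1,c2,p2):
    o,d=ray(c1,p1);q,e=ray(c2,p2)
    s=np.linalg.lstsq(np.c_[d,-e],q-o,rcond=None)[0];a=o+s[0]*d;b=q+s[1]*e
    return (a+b)/2,np.linalg.norm(a-b)
def proj(c,P):
    E=np.array(c['extrinsics']);p=np.array(c['intrinsics'])@(E[:3,:3]@np.array(P,float)+E[:3,3]);return p[:2]/p[2]
E
python3 - <<'E'
from h import *
s=arm.sense();print({k:np.round(v,3) for k,v in s.items()});print(R.from_quat(s['tool_rot']).as_matrix().round(3))
a=cam('scene','scene.png');b=cam('side','side.png')
for c in(a,b):print(np.round(ray(c,(280,210)),2))
E
```

```text
{'clock': np.float64(0.0), 'joint_positions': array([-1.32 ,  0.6  , -0.003,  1.6  ,  0.002,  0.943, -0.08 ]), 'qd': array([ 0.   ,  0.001,  0.002, -0.   , -0.001, -0.   , -0.001]), 'joint_torque': array([-1.0000e-03, -7.6505e+01,  1.4970e+00, -2.5234e+01, -5.2000e-02,
        1.7000e-02,  0.0000e+00]), 'tool_pos': array([233.287, 685.919, 217.754]), 'tool_rot': array([ 0.163,  0.987, -0.001, -0.   ]), 'contact_force': array([-0.613,  0.576, -0.228]), 'torque': array([-0.027, -0.034, -0.059]), 'grip_force': np.float64(0.0), 'opening': np.float64(92.921)}
[[-0.947  0.322 -0.   ]
 [ 0.322  0.947 -0.002]
 [-0.    -0.002 -1.   ]]
[[ 1.07633e+03 -7.78100e+02  1.03727e+03]
 [-4.20000e-01  5.80000e-01 -7.00000e-01]]
[[ 9.98900e+01  8.66280e+02  1.17887e+03]
 [ 2.80000e-01 -6.10000e-01 -7.40000e-01]]
```

View pics/scene.png

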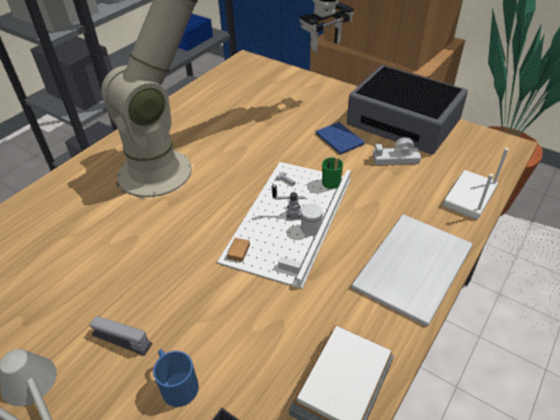

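View pics/side.png

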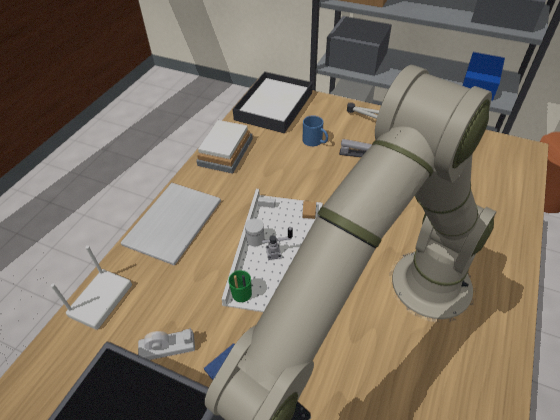

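The scene view shows the pegboard with corners near (282,165), (222,262), (298,283) and (350,170). The tin is at (312,219), the stop at the right end (290,264) and the pen cup at the left end (332,173). The tap axis is near (293,205), with the grip at (275,190). The side view agrees.

```bash
python3 - <<'E'
from h import *
a=cam('scene');b=cam('side')
for n,p,z in [('nl',(282,164),8),('nr',(221,262),8),('fr_top',(301,279),40),('fl_top',(351,172),40),('tin top',(312,211),75),('stop top',(290,262),30),('tapc',(293,199),77),('grip',(275,190),98)]:print(n,onz(a,p,z).round(0))
for n,p,z in [('tin',(254,225),75),('grip',(291,232),98),('tap',(273,241),77),('stop',(267,202),30)]:print('side',n,onz(b,p,z).round(0))
f=a['frame'][150:300,205:365];cv2.imwrite('pics/c1.png',cv2.resize(f[:,:,::-1],None,fx=4,fy=4,interpolation=cv2.INTER_CUBIC)[:600,:640])
E
```

```text
nl [333. 261.   8.]
nr [ 434. -177.    8.]
fr_top [ 660. -126.   40.]
fl_top [560. 315.  40.]
tin top [570.  68.  75.]
stop top [601. -88.  30.]
tapc [500.  78.  77.]
grip [448.  62.  98.]
side tin [573.  54.  75.]
side grip [444.  52.  98.]
side tap [488.  91.  77.]
side stop [596. -92.  30.]
```

View pics/c1.png

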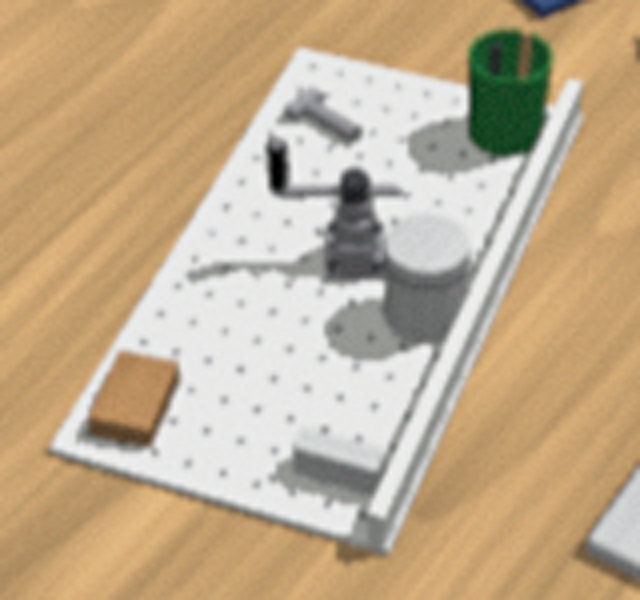

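The crop confirms the layout. At 4x, the tin top is at (430,243), the grip at (277,165), the tap centre at (355,190) and the stop at (340,445). The board is yawed about 12.8°. I'll move above the work for a close look.

servo_tool(
  targets="-2.8 -2.8 -0.5 -3 -1; -5.6 -5.6 -1 -6 -1; -8.4 -8.4 -1.5 -9 -1; -11.2 -11.2 -2 -12 -1; -14 -14 -2.5 -15 -1; -16.8 -16.8 -3 -18 -1; -19.6 -19.6 -3.2 -21 -1; -22.4 -22.4 -3.2 -24 -1; -25.2 -25.2 -3.2 -27 -1; -28 -28 -3.2 -30 -1; -30.8 -30.8 -3.2 -31.6 -1; -33.6 -33.6 -3.2 -31.6 -1",
)

```text
clock: 1.2
tool_pos: [443.9, 258.2, 250.8]
tool_rot: [-0.113, 0.994, 0.0, 0.0]
contact_force: [1.1, 0.2, -0.7]
opening: 93.4
grip_force: 0.0
```

servo_tool(
  targets="-0.8 -3.4 0 0 -1; -1.6 -6.8 0 0 -1; -2.4 -10.2 0 0 -1; -3.2 -13.6 0 0 -1; -4 -17 0 0 -1; -4.6 -20.6 0 0 -1; -4.6 -20.6 0 0 -1; -4.6 -20.6 0 0 -1",
)

```text
clock: 1.87
tool_pos: [534.4, 67.2, 250.5]
tool_rot: [-0.109, 0.994, -0.0, -0.0]
contact_force: [0.5, -0.6, -1.1]
opening: 92.8
grip_force: 0.0
```

```bash
python3 - <<'E'
from h import *
s=arm.sense();print(s['tool_pos'].round(1),s['tool_rot'].round(4),s['joint_positions'].round(2))
c=cam('wrist','w1.png');np.savez('w1.npz',f=c['frame'],K=c['intrinsics'],E=c['extrinsics']);print(np.round(ray(c,(280,210)),2))
for P in [(571,61,83),(446,57,98),(497,84,77),(598,-90,38)]:print(proj(c,P).round(0))
E
```

```text
[534.4  67.2 250.5] [-1.094e-01  9.940e-01 -2.000e-04 -1.000e-04] [-0.19  0.34 -0.05  1.99  0.02  0.81  1.53]
[[ 4.6634e+02  5.2280e+01  4.1595e+02]
 [ 2.4000e-01  7.0000e-02 -9.7000e-01]]
[264. 224.]
[284. 115.]
[297. 167.]
[150. 209.]
```

View pics/w1.png

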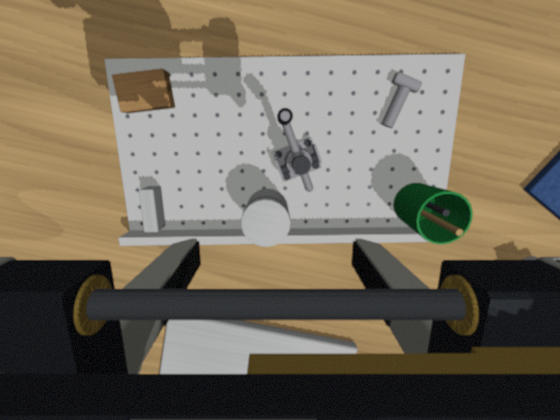

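The wrist view shows the tin top at (266,219), the grip top at (285,116), the chuck centre at (301,162) and the stop top at about (154,208). The rail's top edge runs from (122,242) to (390,239), and the pen cup is at (432,212).

```bash
python3 - <<'E'
from h import *
z=np.load('w1.npz');c=dict(intrinsics=z['K'],extrinsics=z['E']);f=z['f']
def o(n,p,h):P=onz(c,p,h);print(n,P.round(1));return P
a=o('rail fR',(122,244),40);b=o('rail fL',(390,240),40)
yd=(b-a)[:2];yd/=np.linalg.norm(yd);xd=np.array([yd[1],-yd[0]]);print('yaw',np.degrees(np.arctan2(-yd[0],yd[1])))
o('nr',(107,59),8);o('nl',(464,54),8)
t=o('tin',(266,219),83);g=o('grip',(285,116),117);k=o('axis',(300,161),77);s=o('stop',(154,208),38);cu=o('cup',(436,213),88);
for n,p in(('rail far',a),('tin',t),('stop',s),('axis',k),('grip',g),('cup',cu)):print(n,'along',((p-s)[:2]@yd).round(1),'across',((p-s)[:2]@xd).round(1))
print('r',np.linalg.norm((g-k)[:2]))
C=cam('scene');
print([two(C,p,c,q) for p,q in(((312.5,210.7),(266,219)),((274,185),(285,116)))])
h=cv2.cvtColor(f,cv2.COLOR_RGB2GRAY)[95:140,265:310]
cr=cv2.HoughCircles(cv2.medianBlur(cv2.cvtColor(f,cv2.COLOR_RGB2GRAY),3)[180:250,230:300],cv2.HOUGH_GRADIENT,1,50,param1=60,param2=12,minRadius=20,maxRadius=30);print(cr)
E
```

```text
rail fR [ 655.9 -121.8   40. ]
rail fL [569.7 236.1  40. ]
yaw 13.5352186484025
nr [ 423.6 -177.4    8. ]
nl [318.8 264.1   8. ]
tin [564.8  62.6  83. ]
grip [448.1  57.6 117. ]
axis [490.   86.3  77. ]
stop [595.9 -85.5  38. ]
cup [512.9 254.4  88. ]
rail far along -49.4 across 49.8
tin along 151.2 across 4.4
stop along 0.0 across 0.0
axis along 191.8 across -62.7
grip along 173.7 across -110.2
cup along 349.9 across -1.2
r 50.79956390075677
[(array([569.34544597,  65.12219213,  76.5403878 ]), np.float64(6.822920461244302)), (array([448.47756498,  57.64785304, 120.20572321]), np.float64(0.4234803979138548))]
[[[35.5 42.5 23.5]]]
```

servo_tool(
  targets="-3.1 -1.1 0 -0.7 -1; -3.1 -1.1 3.5 -0.7 -1; -3.1 -1.1 7 -0.7 -1; -3.1 -1.1 10.5 -0.7 -1; -3.1 -1.1 13.5 -0.7 -1; -3.1 -1.1 16 -0.7 -1; -3.1 -1.1 18 -0.7 -1; -3.1 -1.1 19.5 -0.7 -1; -3.1 -1.1 19.8 -0.7 -1; -3.1 -1.1 19.8 -0.7 -1",
)

```text
clock: 2.8
tool_pos: [565.7, 67.2, 51.8]
tool_rot: [-0.119, 0.993, 0.0, -0.001]
contact_force: [-0.3, -0.6, -0.3]
opening: 93.0
grip_force: 0.0
```

servo_tool(
  targets="0 0 0 0 0; 0 0 0 0 0.2; 0 0 0 0 0.3; 0 0 0 0 0.4; 0 0 0 0 0.5; 0 0 0 0 0.5; 0 0 0 0 0.5; 0 0 0 0 0.5",
)

```text
clock: 3.47
tool_pos: [567.1, 65.2, 53.3]
tool_rot: [-0.117, 0.993, -0.0, 0.001]
contact_force: [-0.3, -3.3, 6.5]
opening: 59.4
grip_force: 30.0
```

```bash
python3 - <<'E'
from h import *
s=arm.sense();print(s['tool_pos'].round(1),s['tool_rot'].round(4),s['opening'],s['grip_force'],s['contact_force'].round(1))
c=cam('wrist','w2.png');np.savez('w2.npz',f=c['frame'],K=c['intrinsics'],E=c['extrinsics'])
E
```

```text
[567.1  65.2  53.3] [-1.175e-01  9.931e-01 -2.000e-04  5.000e-04] 59.36890100895879 30.001357805449516 [-0.3 -3.3  6.5]
```

View pics/w2.png

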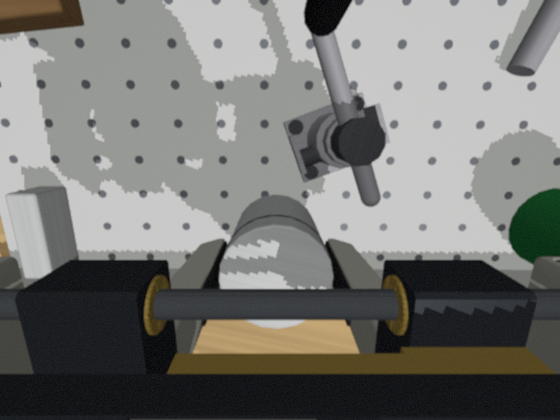

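The wrist view shows the tin top centred between the fingers at (277,275), held at an opening of 59 mm. The stop is clear at (40,230). Next I slide it along the rail.

servo_tool(
  targets="0 -0.3 0 0 0.5; 0 -1 0 0 0.5; 0 -2 0 0 0.5; 0 -3 0 0 0.5; 0 -4 0 0 0.5; 0 -5 0 0 0.5; 0 -6 0 0 0.5; 0 -7 0 0 0.5; 0 -8 0 0 0.5; 0 -9 0 0 0.5; 0 -10 0 0 0.5; 0 -10.4 0 0 0.5",
)

```text
clock: 4.52
tool_pos: [591.1, -35.2, 53.3]
tool_rot: [-0.118, 0.993, 0.001, 0.0]
contact_force: [-2.1, 4.7, 9.3]
opening: 59.7
grip_force: 30.0
```

servo_tool(
  targets="0 -0.2 0 0 0.5; 0 -0.4 0 0 0.5; 0 -0.5 0 0 0.5; 0 -0.5 0 0 0.5; 0 -0.5 0 0 0.5",
)

```text
clock: 4.93
tool_pos: [592.0, -38.7, 53.3]
tool_rot: [-0.118, 0.993, 0.001, 0.0]
contact_force: [-2.6, 4.5, 7.3]
opening: 59.7
grip_force: 30.0
```

servo_tool(
  targets="0 -0.2 0 0 0.5; 0 -0.4 0 0 0.5; 0 -0.5 0 0 0.5; 0 -0.5 0 0 0.5; 0 -0.5 0 0 0.5",
)

```text
clock: 5.35
tool_pos: [593.1, -43.5, 53.3]
tool_rot: [-0.118, 0.993, 0.001, 0.0]
contact_force: [-2.5, 6.6, 8.7]
opening: 59.5
grip_force: 30.0
```

servo_tool(
  targets="0 -0.2 0 0 0.5; 0 -0.3 0 0 0.5; 0 -0.3 0 0 0.5; 0 -0.3 0 0 0.5",
)

```text
clock: 5.68
tool_pos: [593.8, -46.3, 53.3]
tool_rot: [-0.118, 0.993, 0.001, 0.0]
contact_force: [-2.7, 4.9, 8.3]
opening: 59.8
grip_force: 30.0
```

```bash
python3 - <<'E'
from h import *
c=cam('wrist','w3.png')
E
```

```text
(no output)
```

View pics/w3.png

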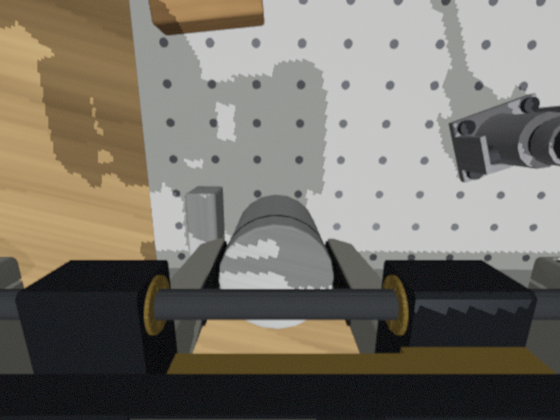

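The view shows the tin, centred at (277,275), close to the stop's right face at px 223. A small gap may remain, so I'll creep until the force rises.

servo_tool(
  targets="0 -0.2 0 0 0.5; 0 -0.4 0 0 0.5; 0 -0.4 0 0 0.5; 0 -0.4 0 0 0.5",
)

```text
clock: 6.07
tool_pos: [594.7, -50.3, 53.3]
tool_rot: [-0.118, 0.993, 0.001, 0.0]
contact_force: [-2.8, 3.7, 9.5]
opening: 59.9
grip_force: 30.0
```

servo_tool(
  targets="0 -0.2 0 0 0.5; 0 -0.3 0 0 0.5; 0 -0.3 0 0 0.5; 0 -0.3 0 0 0.5",
)

```text
clock: 6.4
tool_pos: [595.4, -53.0, 53.3]
tool_rot: [-0.118, 0.993, 0.001, 0.0]
contact_force: [-2.8, 5.0, 9.5]
opening: 59.7
grip_force: 30.0
```

```bash
python3 - <<'E'
from h import *
c=cam('wrist');f=c['frame']
cv2.imwrite('pics/w4.png',cv2.resize(f[170:330,160:360,::-1],None,fx=4,fy=3.7,interpolation=cv2.INTER_CUBIC)[:600])
s=arm.sense();print(s['tool_pos'])
for d in(30,40):
  t=np.array([.234*-1,.972]);x=np.array([.972,.234]);p=s['tool_pos'][:2]
  print(d,[proj(c,[*(p-t*d+x*k),38]).round(1) for k in(-25,0)])
E
```

```text
[595.38186962 -53.04261348  53.34781698]
30 [array([228.3, 205.8]), array([229.7, 242.5])]
40 [array([212.6, 205.8]), array([214.6, 242.5])]
```

View pics/w4.png

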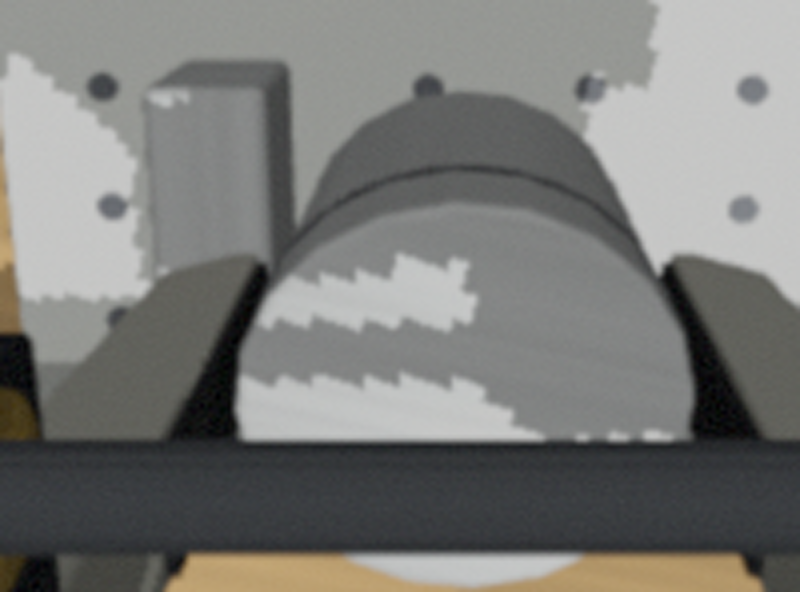

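The stop's top right edge is at px 227 and contact should be at px 228.3, so the gap is about 1 mm. I'll nudge, release and lift.

servo_tool(
  targets="0 -0.1 0 0 0.5; 0 -0.2 0 0 0.5; 0 -0.2 0 0 0.5; 0 -0.2 0 0 0.5",
)

```text
clock: 6.78
tool_pos: [595.8, -54.8, 53.3]
tool_rot: [-0.119, 0.993, 0.001, 0.0]
contact_force: [-2.9, 5.5, 10.3]
opening: 59.5
grip_force: 30.0
```

servo_tool(
  targets="0 0 0 0 0; 0 0 0 0 -0.3; 0 0 0 0 -1; 0 0 0 0 -1; 0 0 0 0 -1; 0 0 0 0 -1; 0 0 -2 0 -1; 0 0 -5 0 -1; 0 0 -9 0 -1; 0 0 -13 0 -1; 0 0 -16 0 -1; 0 0 -17 0 -1",
)

```text
clock: 7.78
tool_pos: [597.9, -57.4, 227.5]
tool_rot: [-0.117, 0.993, -0.001, 0.003]
contact_force: [1.4, 0.6, 0.2]
opening: 93.0
grip_force: 0.0
```

servo_tool(
  targets="2.4 2.9 0 0 -1; 4.8 5.8 0 0 -1; 7.2 8.7 0 0 -1; 9.6 11.6 0 0 -1; 11.2 13.8 0 0 -1; 11.8 14.6 0 0 -1; 11.8 14.6 0 0 -1; 11.8 14.6 0 0 -1",
)

```text
clock: 8.45
tool_pos: [448.0, 57.2, 222.7]
tool_rot: [-0.118, 0.993, -0.0, 0.0]
contact_force: [-0.5, -0.2, 0.2]
opening: 93.4
grip_force: 0.0
```

```bash
python3 - <<'E'
from h import *
s=arm.sense();print(s['tool_pos'].round(1),s['tool_rot'].round(4),s['joint_positions'].round(2))
c=cam('wrist','w5.png');np.savez('w5.npz',f=c['frame'],K=c['intrinsics'],E=c['extrinsics']);print(np.round(ray(c,(280,210)),2))
for P in [(448,57.5,117),(490,86,77),(490,86,50)]:print(proj(c,P).round(0))
E
```

```text
[448.   57.2 222.7] [-1.179e-01  9.930e-01 -1.000e-04  4.000e-04] [-0.15  0.27 -0.13  2.19  0.06  0.68  1.49]
[[ 3.8009e+02  4.1020e+01  3.8806e+02]
 [ 2.4000e-01  7.0000e-02 -9.7000e-01]]
[276. 209.]
[291. 240.]
[290. 232.]
```

View pics/w5.png

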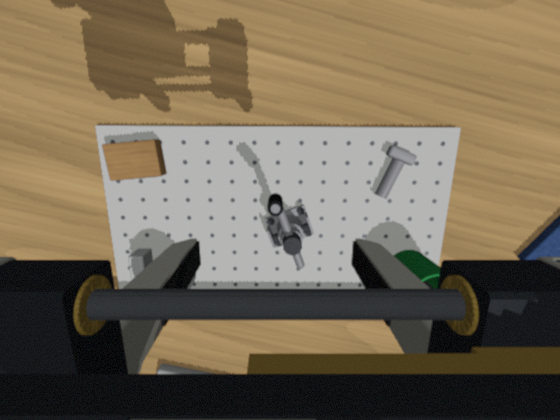

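The wrist view shows the grip top at (276,207), the chuck top at (292,243) and the boss clip around (287,222). The tin is behind the crossbar at lower left. I'll triangulate against the first wrist view.

```bash
python3 - <<'E'
from h import *
L=lambda n:(lambda z:dict(intrinsics=z['K'],extrinsics=z['E'],frame=z['f']))(np.load(n))
a,b=L('w1.npz'),L('w5.npz')
g,eg=two(a,(285,116),b,(276,206.5));k,ek=two(a,(301,162.5),b,(292,243));print('grip',g.round(1),eg.round(1),'chuck',k.round(1),ek.round(1))
print('r',np.linalg.norm((g-k)[:2]))
for z in(112,117):print(onz(b,(276,206.5),z).round(1))
for z in(80,88,96):print('chuck',z,onz(b,(292,243),z).round(1),onz(a,(301,162.5),z).round(1))
# dark mask centroids
for c,(r0,r1,q0,q1) in((a,(100,130,270,300)),(a,(148,178,285,318)),(b,(190,222,264,290)),(b,(232,256,280,306))):
  v=c['frame'].max(2)[r0:r1,q0:q1]<60;ys,xs=np.nonzero(v);print(v.sum(),xs.mean()+q0,ys.mean()+r0,xs.min()+q0,xs.max()+q0,ys.min()+r0,ys.max()+r0)
# bar ends: plain-arm end in w1/w5, z=72
print('plain end',onz(a,(309,188),72).round(1),onz(b,(300,267),72).round(1))
E
```

```text
grip [447.7  57.8 109.9] 0.1 chuck [491.1  87.1  82.2] 0.5
r 52.3553753377495
[447.2  57.7 112. ]
[445.9  57.4 117. ]
chuck 80 [491.9  87.1  80. ] [491.2  87.6  80. ]
chuck 88 [489.   85.9  88. ] [490.6  86.7  88. ]
chuck 96 [486.1  84.7  96. ] [490.   85.9  96. ]
69 283.7971014492754 117.13043478260869 278 291 109 124
33 298.72727272727275 159.96969696969697 285 315 153 173
178 274.2808988764045 204.2078651685393 268 282 194 221
75 290.72 236.94666666666666 283 299 232 242
plain end [519. 105.  72.] [521.8 105.   72. ]
```

servo_tool(
  targets="0.2 0 3 0 -1; 0.2 0 6.5 0 -1; 0.2 0 9.5 0 -1; 0.2 0 12 0 -1; 0.2 0 13.5 0 -1; 0.2 0 13.9 0 -1; 0.2 0 13.9 0 -1; 0.2 0 13.9 0 -1",
)

```text
clock: 9.17
tool_pos: [446.1, 56.4, 83.7]
tool_rot: [-0.117, 0.993, -0.0, 0.0]
contact_force: [-0.7, -0.1, 0.2]
opening: 93.0
grip_force: 0.0
```

servo_tool(
  targets="0 0 0 0 0; 0 0 0 0 0.5; 0 0 0 0 1; 0 0 0 0 1; 0 0 0 0 1; 0 0 0 0 1; 0 0 0 0 1; 0 0 0 0 1; 0 0 0 0 1",
)

```text
clock: 9.92
tool_pos: [445.2, 57.0, 83.6]
tool_rot: [-0.118, 0.993, -0.0, 0.0]
contact_force: [-0.4, 0.3, -0.7]
opening: 37.8
grip_force: 0.0
```

```bash
python3 - <<'E'
from h import *
s=arm.sense();print(s['tool_pos'].round(1),s['tool_rot'].round(4),s['opening'],s['grip_force'],s['contact_force'].round(1))
c=cam('wrist','w6.png');np.savez('w6.npz',f=c['frame'],K=c['intrinsics'],E=c['extrinsics'])
E
```

```text
[445.2  57.   83.6] [-0.1178  0.993  -0.      0.    ] 37.75379933783697 0.0 [-0.4  0.3 -0.7]
```

View pics/w6.png

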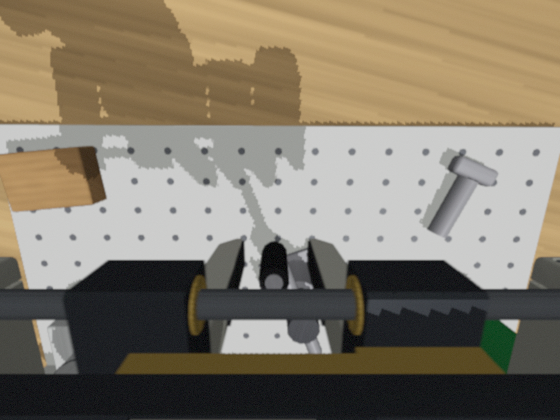

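The grip is centred between the fingers at (274,265). The fingers are still closing, so I'll finish that.

servo_tool(
  targets="0 0 0 0 1; 0 0 0 0 1; 0 0 0 0 1; 0 0 0 0 1; 0 0 0 0 1; 0 0 0 0 1",
)

```text
clock: 10.47
tool_pos: [445.3, 56.8, 83.7]
tool_rot: [-0.118, 0.993, -0.0, 0.0]
contact_force: [1.0, -2.7, -0.1]
opening: 15.7
grip_force: 30.0
```

```bash
cat > arc.py <<'E'
import numpy as np,sys
b0=19.7
def p(t):b=np.radians(b0-t);return np.array([5.5*np.cos(b),-5.5*np.sin(b),0.4*t/360])
def row(a,b,n):
    print(f'{a}->{b}:','; '.join('%.2f %.2f %.2f 0 1'%tuple(p(a+(b-a)*i/n)-p(a)) for i in range(1,n+1)))
for a,b,n in((0,90,12),(90,180,12),(180,90,12),(90,180,12),(180,270,12),(270,180,12),(270,360,12)):row(a,b,n)
E
python3 arc.py; python3 -c "
from h import *
s=arm.sense();print(s['tool_pos'].round(1),s['opening'],s['grip_force'],s['contact_force'].round(1))"
```

```text
0->90: 0.20 0.69 0.01 0 1; 0.30 1.40 0.02 0 1; 0.32 2.12 0.03 0 1; 0.23 2.84 0.03 0 1; 0.06 3.54 0.04 0 1; -0.21 4.20 0.05 0 1; -0.55 4.83 0.06 0 1; -0.98 5.41 0.07 0 1; -1.48 5.93 0.07 0 1; -2.05 6.38 0.08 0 1; -2.66 6.75 0.09 0 1; -3.32 7.03 0.10 0 1
90->180: -0.69 0.20 0.01 0 1; -1.40 0.30 0.02 0 1; -2.12 0.32 0.02 0 1; -2.84 0.23 0.03 0 1; -3.54 0.06 0.04 0 1; -4.20 -0.21 0.05 0 1; -4.83 -0.55 0.06 0 1; -5.41 -0.98 0.07 0 1; -5.93 -1.48 0.07 0 1; -6.38 -2.05 0.08 0 1; -6.75 -2.66 0.09 0 1; -7.03 -3.32 0.10 0 1
180->90: 0.29 0.66 -0.01 0 1; 0.66 1.28 -0.02 0 1; 1.10 1.84 -0.03 0 1; 1.62 2.34 -0.03 0 1; 2.20 2.77 -0.04 0 1; 2.83 3.12 -0.05 0 1; 3.50 3.38 -0.06 0 1; 4.19 3.56 -0.07 0 1; 4.91 3.64 -0.08 0 1; 5.63 3.63 -0.08 0 1; 6.34 3.52 -0.09 0 1; 7.03 3.32 -0.10 0 1
90->180: -0.69 0.20 0.01 0 1; -1.40 0.30 0.02 0 1; -2.12 0.32 0.02 0 1; -2.84 0.23 0.03 0 1; -3.54 0.06 0.04 0 1; -4.20 -0.21 0.05 0 1; -4.83 -0.55 0.06 0 1; -5.41 -0.98 0.07 0 1; -5.93 -1.48 0.07 0 1; -6.38 -2.05 0.08 0 1; -6.75 -2.66 0.09 0 1; -7.03 -3.32 0.10 0 1
180->270: -0.20 -0.69 0.01 0 1; -0.30 -1.40 0.02 0 1; -0.32 -2.12 0.02 0 1; -0.23 -2.84 0.03 0 1; -0.06 -3.54 0.04 0 1; 0.21 -4.20 0.05 0 1; 0.55 -4.83 0.06 0 1; 0.98 -5.41 0.07 0 1; 1.48 -5.93 0.08 0 1; 2.05 -6.38 0.08 0 1; 2.66 -6.75 0.09 0 1; 3.32 -7.03 0.10 0 1
270->180: -0.66 0.29 -0.01 0 1; -1.28 0.66 -0.02 0 1; -1.84 1.10 -0.02 0 1; -2.34 1.62 -0.03 0 1; -2.77 2.20 -0.04 0 1; -3.12 2.83 -0.05 0 1; -3.38 3.50 -0.06 0 1; -3.56 4.19 -0.07 0 1; -3.64 4.91 -0.07 0 1; -3.63 5.63 -0.08 0 1; -3.52 6.34 -0.09 0 1; -3.32 7.03 -0.10 0 1
270->360: 0.69 -0.20 0.01 0 1; 1.40 -0.30 0.02 0 1; 2.12 -0.32 0.03 0 1; 2.84 -0.23 0.03 0 1; 3.54 -0.06 0.04 0 1; 4.20 0.21 0.05 0 1; 4.83 0.55 0.06 0 1; 5.41 0.98 0.07 0 1; 5.93 1.48 0.08 0 1; 6.38 2.05 0.08 0 1; 6.75 2.66 0.09 0 1; 7.03 3.32 0.10 0 1
[445.3  56.8  83.7] 15.73444617638857 29.99672770500183 [ 1.  -2.7 -0.1]
```

servo_tool(
  targets="0.2 0.7 0 0 1; 0.3 1.4 0 0 1; 0.3 2.1 0 0 1; 0.2 2.8 0 0 1; 0.1 3.5 0 0 1; -0.2 4.2 0.05 0 1; -0.55 4.85 0.05 0 1; -1 5.4 0.05 0 1; -1.5 5.95 0.05 0 1; -2.05 6.4 0.1 0 1; -2.65 6.75 0.1 0 1; -3.3 7.05 0.1 0 1",
)

```text
clock: 11.47
tool_pos: [460.1, 132.9, 82.3]
tool_rot: [-0.118, 0.993, -0.001, -0.001]
contact_force: [1.9, -8.0, -4.1]
opening: 15.4
grip_force: 30.0
```

servo_tool(
  targets="-0.7 0.2 0 0 1; -1.4 0.3 0 0 1; -2.1 0.3 0 0 1; -2.85 0.25 0 0 1; -3.55 0.05 0.05 0 1; -4.2 -0.2 0.05 0 1; -4.85 -0.55 0.05 0 1; -5.4 -1 0.05 0 1; -5.95 -1.5 0.05 0 1; -6.4 -2.05 0.1 0 1; -6.75 -2.65 0.1 0 1; -7.05 -3.3 0.1 0 1",
)

```text
clock: 12.47
tool_pos: [537.6, 117.5, 81.6]
tool_rot: [-0.118, 0.993, 0.0, 0.0]
contact_force: [-4.4, 1.1, -2.2]
opening: 15.5
grip_force: 30.0
```

servo_tool(
  targets="0 0 0 0 1; 0 0 0 0 1; 0 0 0 0 1",
)

```text
clock: 12.72
tool_pos: [537.6, 116.9, 81.7]
tool_rot: [-0.117, 0.993, -0.0, 0.0]
contact_force: [-0.4, -3.6, -1.8]
opening: 15.5
grip_force: 30.0
```

```bash
python3 - <<'E'
from h import *
s=arm.sense();print(s['tool_pos'].round(1),s['opening'],s['grip_force'],s['contact_force'].round(1),s['torque'].round(2))
c=cam('scene');cv2.imwrite('pics/c7.png',cv2.resize(c['frame'][130:300,205:365,::-1],None,fx=3.5,fy=3.5,interpolation=cv2.INTER_CUBIC))
E
```

```text
[537.6 116.9  81.7] 15.479991600470793 29.99424934387207 [-0.4 -3.6 -1.8] [-0.74  0.23 -0.  ]
```

View pics/c7.png

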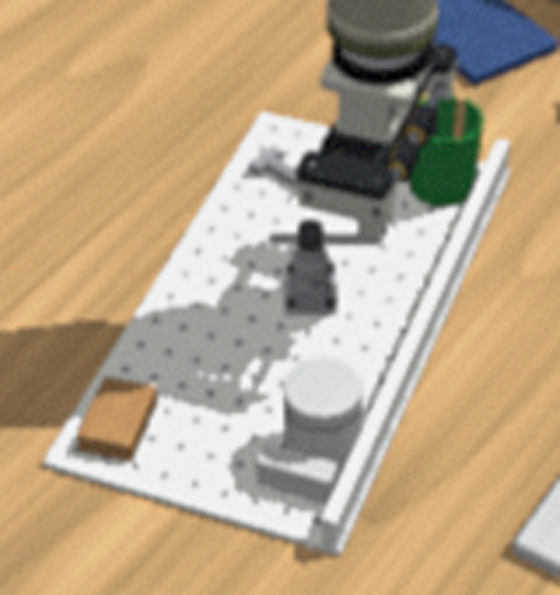

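The scene crop shows the tin upright against the stop and rail at (322,400). The tap has turned half a turn, with the grip in the fingers toward the rail at (375,225) and the plain arm toward the robot at (275,238). The pen cup is untouched. Now a quarter turn back.

servo_tool(
  targets="0.3 0.65 0 0 1; 0.65 1.3 0 0 1; 1.1 1.85 0 0 1; 1.6 2.35 0 0 1; 2.2 2.75 -0.05 0 1; 2.85 3.1 -0.05 0 1; 3.5 3.4 -0.05 0 1; 4.2 3.55 -0.05 0 1; 4.9 3.65 -0.1 0 1; 5.65 3.65 -0.1 0 1; 6.35 3.5 -0.1 0 1; 7.05 3.3 -0.1 0 1",
)

```text
clock: 13.77
tool_pos: [461.9, 133.7, 82.7]
tool_rot: [-0.118, 0.993, 0.0, 0.002]
contact_force: [7.5, -5.7, -10.5]
opening: 15.6
grip_force: 30.0
```

servo_tool(
  targets="0 0 0 0 1; 0 0 0 0 1; 0 0 0 0 1",
)

```text
clock: 14.02
tool_pos: [461.0, 133.2, 82.6]
tool_rot: [-0.118, 0.993, -0.0, 0.001]
contact_force: [4.3, -6.3, -8.6]
opening: 15.4
grip_force: 30.0
```

servo_tool(
  targets="-0.7 0.2 0 0 1; -1.4 0.3 0 0 1; -2.1 0.3 0 0 1; -2.85 0.25 0 0 1; -3.55 0.05 0.05 0 1; -4.2 -0.2 0.05 0 1; -4.85 -0.55 0.05 0 1; -5.4 -1 0.05 0 1; -5.95 -1.5 0.05 0 1; -6.4 -2.05 0.1 0 1; -6.75 -2.65 0.1 0 1; -7.05 -3.3 0.1 0 1",
)

```text
clock: 15.02
tool_pos: [537.4, 117.8, 81.6]
tool_rot: [-0.118, 0.993, 0.0, 0.0]
contact_force: [-5.0, 0.9, -3.0]
opening: 15.7
grip_force: 30.0
```

servo_tool(
  targets="-0.2 -0.7 0 0 1; -0.3 -1.4 0 0 1; -0.3 -2.1 0 0 1; -0.25 -2.85 0 0 1; -0.05 -3.55 0.05 0 1; 0.2 -4.2 0.05 0 1; 0.55 -4.85 0.05 0 1; 1 -5.4 0.05 0 1; 1.5 -5.95 0.05 0 1; 2.05 -6.4 0.1 0 1; 2.65 -6.75 0.1 0 1; 3.3 -7.05 0.1 0 1",
)

```text
clock: 16.02
tool_pos: [521.9, 40.9, 80.9]
tool_rot: [-0.118, 0.993, 0.0, 0.001]
contact_force: [1.2, 2.7, -4.2]
opening: 15.3
grip_force: 30.0
```

servo_tool(
  targets="0 0 0 0 1; 0 0 0 0 1; 0 0 0 0 1",
)

```text
clock: 16.27
tool_pos: [521.1, 40.5, 80.7]
tool_rot: [-0.117, 0.993, -0.001, -0.0]
contact_force: [-0.6, -2.8, 1.2]
opening: 15.6
grip_force: 30.0
```

servo_tool(
  targets="-0.65 0.3 0 0 1; -1.3 0.65 0 0 1; -1.85 1.1 0 0 1; -2.35 1.6 0 0 1; -2.75 2.2 -0.05 0 1; -3.1 2.85 -0.05 0 1; -3.4 3.5 -0.05 0 1; -3.55 4.2 -0.05 0 1; -3.65 4.9 -0.1 0 1; -3.65 5.65 -0.1 0 1; -3.5 6.35 -0.1 0 1; -3.3 7.05 -0.1 0 1",
)

```text
clock: 17.27
tool_pos: [536.8, 118.4, 81.6]
tool_rot: [-0.118, 0.993, -0.0, 0.0]
contact_force: [0.4, -3.5, -0.7]
opening: 15.5
grip_force: 30.0
```

servo_tool(
  targets="0 0 0 0 1; 0 0 0 0 1; 0 0 0 0 1",
)

```text
clock: 17.52
tool_pos: [536.6, 118.5, 81.6]
tool_rot: [-0.118, 0.993, 0.0, -0.0]
contact_force: [-2.0, 1.3, 0.1]
opening: 15.3
grip_force: 30.0
```

servo_tool(
  targets="-0.2 -0.7 0 0 1; -0.3 -1.4 0 0 1; -0.3 -2.1 0 0 1; -0.25 -2.85 0 0 1; -0.05 -3.55 0.05 0 1; 0.2 -4.2 0.05 0 1; 0.55 -4.85 0.05 0 1; 1 -5.4 0.05 0 1; 1.5 -5.95 0.05 0 1; 2.05 -6.4 0.1 0 1; 2.65 -6.75 0.1 0 1; 3.3 -7.05 0.1 0 1",
)

```text
clock: 18.52
tool_pos: [521.7, 40.8, 80.8]
tool_rot: [-0.118, 0.993, -0.0, 0.001]
contact_force: [1.9, 3.4, -2.3]
opening: 15.1
grip_force: 30.0
```

servo_tool(
  targets="0.7 -0.2 0 0 1; 1.4 -0.3 0 0 1; 2.1 -0.3 0 0 1; 2.85 -0.25 0 0 1; 3.55 -0.05 0.05 0 1; 4.2 0.2 0.05 0 1; 4.85 0.55 0.05 0 1; 5.4 1 0.05 0 1; 5.95 1.5 0.05 0 1; 6.4 2.05 0.1 0 1; 6.75 2.65 0.1 0 1; 7 3.2 0.1 0 1",
)

```text
clock: 19.52
tool_pos: [445.2, 56.7, 79.6]
tool_rot: [-0.118, 0.993, -0.0, -0.0]
contact_force: [2.6, -1.8, -0.8]
opening: 15.4
grip_force: 30.0
```

servo_tool(
  targets="0.05 0.2 0 0 1; 0.1 0.4 0 0 1; 0.1 0.4 0 0 1; 0.1 0.4 0 0 1",
)

```text
clock: 19.85
tool_pos: [444.3, 58.5, 79.7]
tool_rot: [-0.117, 0.993, -0.001, -0.0]
contact_force: [3.6, -8.9, -0.0]
opening: 15.5
grip_force: 30.0
```

servo_tool(
  targets="0.1 0.2 0 0 1; 0.1 0.3 0 0 1; 0.1 0.3 0 0 1; 0.1 0.3 0 0 1",
)

```text
clock: 20.18
tool_pos: [443.4, 60.1, 79.7]
tool_rot: [-0.116, 0.993, -0.001, 0.0]
contact_force: [7.1, -13.4, -0.5]
opening: 15.3
grip_force: 30.1
```

The force rises to about 15 N, well above the turning resistance, so the tap is on the hard stop. I'll ease off the overtravel, release and lift.

servo_tool(
  targets="-0.1 -0.3 0 0 1; -0.1 -0.4 0 0 1; -0.1 -0.4 0 0 0.5; -0.1 -0.4 0 0 0; -0.1 -0.4 0 0 -0.5; -0.1 -0.4 0 0 -0.5; -0.1 -0.4 0 0 -0.5; -0.1 -0.4 0 0 -0.5; -0.1 -0.4 0 0 -0.5; -0.1 -0.4 0 0 -0.5",
)

```text
clock: 21.02
tool_pos: [444.2, 58.9, 79.6]
tool_rot: [-0.118, 0.993, 0.0, -0.0]
contact_force: [-0.6, 0.1, -0.1]
opening: 63.8
grip_force: 0.0
```

servo_tool(
  targets="0 0 -1.5 0 -0.5; 0 0 -4 0 -0.5; 0 0 -7.5 0 -0.5; 0 0 -11 0 -0.5; 0 0 -14 0 -0.5; 0 0 -15 0 -0.5; 0 0 -15 0 -0.5; 0 0 -15 0 -0.5",
)

```text
clock: 21.68
tool_pos: [444.3, 58.7, 229.8]
tool_rot: [-0.118, 0.993, -0.0, 0.001]
contact_force: [-0.8, -0.3, -0.2]
opening: 69.7
grip_force: 0.0
```

```bash
python3 - <<'E'
from h import *
s=arm.sense();print(s['clock'],s['tool_pos'].round(1),s['opening'],s['contact_force'].round(1))
c=cam('wrist','w8.png');d=cam('scene')
w=cv2.resize(c['frame'],(400,300));q=cv2.resize(d['frame'][150:300,205:365],(400,375))[:300]
cv2.imwrite('pics/f.png',np.hstack([w,q])[:,:,::-1])
E
```

```text
21.6833 [444.3  58.7 229.8] 69.6573400622181 [-0.8 -0.3 -0.2]
```

View pics/f.png

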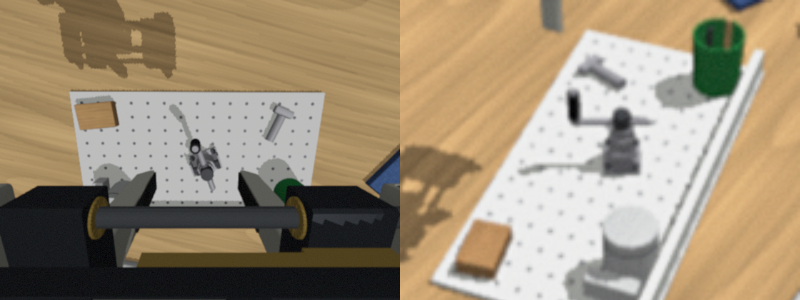

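The left half (wrist view) shows the grip free at (195,145), back at its start angle. The right half (scene view) shows the tin upright at the stop and rail (630,235), with the cup, thumbscrew and staple box undisturbed. I'm handing the job in.

```bash
python3 -c "
from station import arm
print(arm.finish_job())"
```

```text
the job is handed in; nothing more can be done
None
```

The job is handed in at about 22 s, with no verdict shown: the tin stands upright against the stop and rail, the tap went through all five turns to its hard stop and was let go, and nothing else looked moved in the last picture.

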